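# Clip the out-of-service tag's snap hook onto the isolator eye

## Task

The bench shaker is being taken out of service: take the snap hook with its tag plate out of the slotted holder, press its sprung gate against the bar of the steel eye on the front of the white isolator box so that the bar goes in through the gate, and leave the hook hanging by its crown from the bar, gate snapped shut. Feel for the bar and be gentle, never forcing hook or eye, and leave the bottle, the rack and the power adapter where they stand.

Things in the scene. Friction and masses are not known exactly. Their poses are not given: they have to be found in the camera images.
- hook_tab (a point): Centre of the flat grip tab topping a loose rigid steel snap hook (0.2 kg, 152 mm tall, stands upright). Tab 30 mm along x, 18 mm along y, 40 mm tall. Hook axes: z up, x in the hook's plane towards its gate, y across its thickness. Under the tab is a loop of 9 mm round bar, 44 mm wide (x -22 to +22), 26 mm wide inside, straight back on the -x side.
- hook_crown (a point): Where the centre of the eye's bar lies when the hook hangs on it by its crown (the inner top of the loop): 29.5 mm below the tab centre. Same axes as the tab. The solid metal above the crown ends 16 mm below the tab centre, so fingers may reach that low.
- hook_mouth (a point): On the closed gate's outer face (hook x = +21 mm), 50.5 mm below the tab centre: the best height for the eye's bar to press the gate. Same axes as the tab. Bar centre 5 mm lower: the gate meets its stop and jams before the bar is in; 5.5 mm higher: the bar hits the rigid nose, whose round end hangs to 40.5 mm below the tab centre on the +x side.
- gate (a joint): Sprung gate, rad: 0 shut, 0.8 fully swung into the loop (to hook -x). A 7 mm round bar hinged at its foot, 17.5 mm to +x and 78 mm below the tab centre, top end 44 mm below it. About 2.5 N opens it, 6 N when well open. When the hook has moved some 19 mm on after touching, the bar is past the nose; lowering the hook 21 mm then seats the bar in the crown and lets the gate snap shut.
- hook: The snap hook as a whole; origin at the centre of its flat underside, 132 mm below the tab centre, same axes. Its lowest part is a white tag plate 44 mm wide (x), 8 mm thick (y), 42 mm tall, standing in the holder's slot at the start.
- eye_nominal (a point): Middle of the eye's slotted plate, 145 mm above the table. The eye is a level U of 8 mm round steel bar on the box's front; its bar runs along y, 48 mm clear between the arms, 60 mm before the face. Its centre is straight above or below this point by an unmeasured 0 to 24 mm: feel for it or see it. Rigid; over 20 N between hook and isolator is forcing. x points into the box, z up.
- isolator: Fixed white box 90 mm deep (x), 140 mm wide (y), 195 mm tall, a small black switch 24 mm above its top, carrying the eye on its front. Origin on the table straight below the eye's bar; x points from the bar to the box (which spans x 60 to 150 mm), y along the bar, z up.
- holder: Fixed grey plastic block 90 x 60 x 34 mm with an open-topped slot 47 mm (along x) by 9.8 mm, its floor 8 mm above the table; origin at the centre of its underside. The hook's tag plate stands in the slot: lift the hook straight up by at least 30 mm.
- bottle: Bystander: small clear bottle, 60 mm wide, 110 mm tall; origin at the centre of its underside.
- rack: Bystander: low steel tube rack 80 x 150 x 50 mm; origin at the centre of its underside.
- adapter: Bystander: black power adapter 60 x 130 x 34 mm; origin at the centre of its underside.
Not all that is in view belongs to the job. Of the things that look like the isolator, the largest one is meant.

How it is judged (in metres and radians):
On the way, in this order (a step that is already met when the one before it is completed fails the run):
1. the hook is lifted out of the holder (distance of hook from where it was at the start of the episode above 0.04 m), for 0.1 s.
2. the eye presses the gate inward (value of joint gate above 0.35 rad and contact force between hook and isolator above 1 N), for 0.05 s.
At the end, for the whole second after the job is handed in: The hook hangs still and upright (within 0.3 rad) by its crown from the eye's bar: the crown point within 14 mm in x, 24 mm in y and 29 mm in z of the eye's nominal centre (the bar itself may be 24 mm higher or lower), the gate shut (under 0.06 rad), its weight on the eye (x of hook_crown in the frame of eye_nominal between -0.014 and 0.014 m and y of hook_crown in the frame of eye_nominal between -0.024 and 0.024 m and z of hook_crown in the frame of eye_nominal between -0.029 and 0.029 m and value of joint gate below 0.06 rad and contact force between hook and isolator above 0.7 N and angle between hook's own z axis and vertical below 0.3 rad and linear speed of hook below 0.03 m/s and angular speed of hook below 0.4 rad/s); the robot touches nothing.
It fails at once if hook and eye are forced: more than 20 N between the hook and the isolator (contact force between hook and isolator above 20 N).
It fails at once if the bottle is shifted by more than 30 mm (distance of bottle from where it was at the start of the episode above 0.03 m).
It fails at once if the rack is shifted by more than 30 mm (distance of rack from where it was at the start of the episode above 0.03 m).
It fails at once if the adapter is shifted by more than 30 mm (distance of adapter from where it was at the start of the episode above 0.03 m).
It also fails if it takes over 58 s, if anything falls off the work surface, if the arm or the gripper's body presses on something with over 40 N, if the wrist force passes 120 N, or if a joint passes its speed limit or range.

## Robot

A 7-joint arm with a two-finger parallel gripper is mounted at the origin on the work surface. World frame = base frame: x ahead of the robot, y to its left, z up, the work surface at z = 0. Lengths are in mm, angles in rad, forces in N, time in s.
With the tool pointing down it reaches from about 400 to 875 mm from the base axis. Payload 4.4 kg.
Tool frame: the origin (TCP) lies on the centre line of the jaws, within the pads' length; the fingertips stand 25 mm ahead of it and the grasp point (between the pads) lies 6 mm ahead of it; z points along the fingers, x is the direction in which the jaws open and shut, and the axes are right-handed (so a half turn about z gives the same grasp; the last joint's range is limited). The gripper opens to 85 mm and grips with 20 to 120 N. Pads are 22 mm wide; open, the fingers measure 114 mm over their backs; the gripper's body (76 mm by 85 mm) begins 54 mm behind the grasp point. The pads swing forward as they close: fully open they stand 13 mm farther back than shut.
Start: joints at [-1.17, 0.628, 0.038, 1.517, -0.027, 0.996, -0.02], TCP at [292.501, 580.483, 256.313] pointing down, gripper open.
Joint ranges: [-3.06, 3.06], [-0.37, 2.12], [-1.25, 1.32], [0.18, 2.47], [-1.1, 4.24], [0.23, 1.98], [-2.94, 2.94]. Speed limits (rad/s): [2.57, 2.57, 3.14, 3.14, 3.14, 3.14, 3.14].

## Interface

Orientations are given as [roll, pitch, yaw] about the fixed x, y, z axes, in that order (R = Rz(yaw) Ry(pitch) Rx(roll)).
In Python, from cell import ctrl, cams gives the robot as it stands. The module is installed in compiled form; this text tells all that it offers.
- The arm moves only by the tool step_arm, never from a script. Its arguments are lists of equal length, an entry for each row: "linear": the shift along the tool's x, y, z in mm, a list of three; "yaw": the turn about the tool's z in rad; "gripper": the opening, from -1 (shut) to 1 (fully open). A call has 1 to 8 rows; each row is the pose to reach, as a shift and turn from the pose commanded when the call began, along the tool's axes at that moment; what a row does not reach only later rows make up. A row lasts 1/12 s, in which the tool goes at most 41.7 mm and 7.16 degrees, less where a joint would pass 70% of its speed; a pose out of reach is approached as far as the arm can. A call with a gripper value outside its range is refused whole. The fingers move at their own pace and stop on an object; the grip force is fixed at half the most. Time passes only in rows, so rows that repeat a pose let the fingers close. It gives the time, the measured TCP pose, the force and the opening at its end, in the units of the state.
- ctrl.read_state(): the state, without advancing time (a new reading comes with each control period).
- cams.get_image(name): name is "scene" or "side" or "wrist"; returns a dict with "frame" (384x512x3 uint8, red, green, blue), "depth" (384x512 float32, mm along the optical axis (not along the pixel's ray), 0 where there is no reading), "intrinsics" (3x3 intrinsics, pixels), "cam_to_world" (4x4, takes a point from camera to world coordinates). Camera axes: x right, y down, z forward; pixel columns grow to the right and rows downward; lengths in mm; the calibration is good to about 2 mm. A picture is of the moment at which its call begins.
- ctrl.finish_job(): hands the job in, once; it reports no verdict.
Trained networks look in the newest picture that a camera, given by its name, has taken for a name from the list of things; names that differ only in an ending like _2 or _b are one class to them, and where a whole thing is asked for, a point or a joint stands for the part that bears it (a point fixed in the world has none). Each returns a list of dicts, best first, with "conf" (0 to 1); they miss things now and then, are a little off and sometimes report something else, mostly with a low value. They report only what shows in the picture. A call takes as long as a camera call. They do not tell look-alikes from the thing itself.
- cams.regions_of(camera, name): "pixels" (384x512 bool, what is visible of it) and "pixel" ([column, row] in pixels, amid what is visible of it).
The state is a dict: "clock": time; "qpos": joint angles; "qd": joint speeds; "tau": joint torques, N m; "eef_pos": TCP position; "tool_rot": TCP orientation; "force": force on the tool from outside, world axes, zero at the start; "torque": the same for the moment, N m; "width": finger opening in mm.
Only numpy, scipy, OpenCV 4.12 (cv2) and the standard library are available. Lean on these libraries where they do the work, as an engineer would, in place of code of your own. Each camera call takes 0.05 s, during which the arm holds its last target.

## Working session

There is one attempt and no reset: what is moved stays moved. The work goes in short steps, Python scripts to look and compute and a tool call to move; the robot and the scene stay as the last step left them, time stands still between calls to the robot, and variables do not carry over. Pictures are saved under pics/ and viewed, and the job is handed in when it is done.

Besides the shell and the picture viewer there is one more tool, called by a JSON object that holds its "method" and its "body". step_arm: Moves the arm, as the interface text tells. Its arguments: {"type":"object","properties":{"linear":{"type":"array"},"yaw":{"type":"array"},"gripper":{"type":"array"}},"required":["linear","yaw","gripper"]}

```bash
mkdir -p pics; cat > h.py <<'E'
import numpy as np, cv2
from cell import ctrl, cams
def shot(n,f):
    d=cams.get_image(n); cv2.imwrite('pics/'+f,cv2.cvtColor(d['frame'],cv2.COLOR_RGB2BGR)); return d
def w(d,u,v,z=None):
    K=d['intrinsics'];T=d['cam_to_world']
    z=d['depth'][v,u] if z is None else z
    p=np.array([(u-K[0,2])*z/K[0,0],(v-K[1,2])*z/K[1,1],z,1]);return (T@p)[:3]
def cloud(d):
    v,u=np.mgrid[0:384,0:512];z=d['depth'].astype(float);K=d['intrinsics'];T=d['cam_to_world']
    P=np.stack([(u-K[0,2])*z/K[0,0],(v-K[1,2])*z/K[1,1],z],-1)@T[:3,:3].T+T[:3,3]
    P[z==0]=np.nan;return P
E
python3 - <<'E'
from h import *
s=ctrl.read_state();print(s)
for n in ['scene','side','wrist']:
    d=shot(n,n+'0.png'); np.savez('pics/%s0.npz'%n,**d); print(n,d['cam_to_world'].round(2).tolist(),d['intrinsics'][0,0])
    P=cloud(d)
    for k in ['hook','hook_tab','isolator','holder','eye_nominal','bottle','rack','adapter']:
        try:
            for r in cams.regions_of(n,k)[:3]:
                m=r['pixels'];print(k,round(r['conf'],2),np.round(r['pixel']),m.sum(),np.nanmedian(P[m],0).round(),np.nanpercentile(P[m],3,axis=0).round(),np.nanpercentile(P[m],97,axis=0).round())
        except Exception as e: print(k,e)
E
```

```text
{'clock': 0.0, 'qpos': array([-1.16980619,  0.62932895,  0.03843965,  1.51839682, -0.02701901,
        0.99630353, -0.01999167]), 'qd': array([ 8.59400669e-04,  6.98773234e-04, -1.96935217e-03, -5.37141132e-04,
        3.54073102e-04, -7.67735049e-05, -7.73204527e-04]), 'tau': array([ 1.17821455e-03, -5.63393748e+01,  1.22699350e+00, -1.93441826e+01,
        1.11308077e-02,  1.05155009e-02,  2.67226147e-05]), 'eef_pos': array([292.21567642, 579.94710035, 255.39091771]), 'tool_rot': array([3.14158483e+00, 1.91889994e-03, 1.10400537e+00]), 'force': array([0.3956616 , 0.27443382, 0.39805282]), 'torque': array([-0.03401042,  0.00036283,  0.0003349 ]), 'width': 85.20689635549986}
scene [[-0.48, 0.75, -0.45, 1177.03], [0.88, 0.41, -0.26, 367.88], [-0.01, -0.52, -0.85, 1344.08], [0.0, 0.0, 0.0, 1.0]] 418.5606457734513
hook 0.66 [194. 164.] 162 [ 498. -230.  120.] [ 464. -260.   31.] [ 507. -215.  162.]
hook_tab 0.56 [193. 160.] 156 [ 498. -228.  121.] [ 464. -261.   32.] [ 507. -215.  163.]
isolator 0.9 [259. 258.] 1092 [730. 160. 142.] [667. 121.  25.] [765. 190. 156.]
isolator 0.87 [337. 
[... 1954 characters left out ...]
ter 0.33 [273. 222.] 337 [ 487. -245.  114.] [ 477. -255.    3.] [518. -41. 163.]
wrist [[0.45, 0.86, 0.25, 227.45], [0.89, -0.43, -0.13, 613.2], [-0.0, 0.28, -0.96, 373.67], [0.0, 0.0, 0.0, 1.0]] 310.0546245660442
hook 0.29 [ 82. 378.] 185 [447. 228.  27.] [439. 198.   7.] [453. 264.  55.]
isolator 0.72 [ 26. 282.] 3868 [285. 283.  39.] [245. 281.   5.] [337. 285.  86.]
isolator 0.56 [ 80. 378.] 205 [447. 227.  26.] [438. 186.  -1.] [458. 270.  59.]
eye_nominal 0.8 [ 33. 284.] 3962 [285. 283.  39.] [245. 281.   4.] [337. 285.  87.]
eye_nominal 0.49 [ 78. 379.] 173 [447. 229.  27.] [439. 200.   9.] [453. 263.  54.]
rack 0.61 [199. 280.] 6556 [377. 466.  49.] [341. 394.   2.] [416. 512.  51.]
```

```bash
python3 - <<'E'
import numpy as np,cv2
a=np.load('pics/scene0.npz')['frame'];b=np.load('pics/side0.npz')['frame']
f=lambda i,x,y,w,h,s:cv2.resize(i[y:y+h,x:x+w,::-1],None,fx=s,fy=s,interpolation=cv2.INTER_CUBIC)
cv2.imwrite('pics/a1.png',f(a,140,100,266,200,3));cv2.imwrite('pics/b1.png',f(b,150,90,200,200,3))
E
```

```text
(no output)
```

View pics/a1.png

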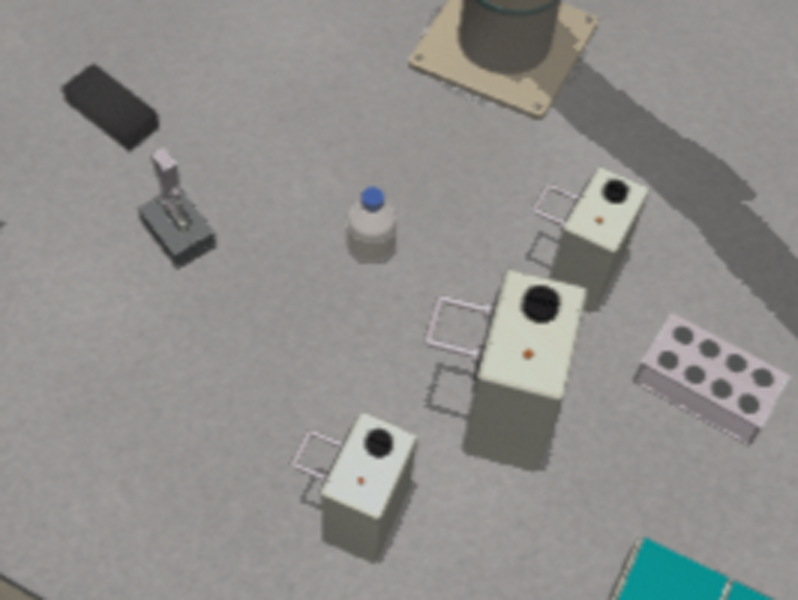

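View pics/b1.png

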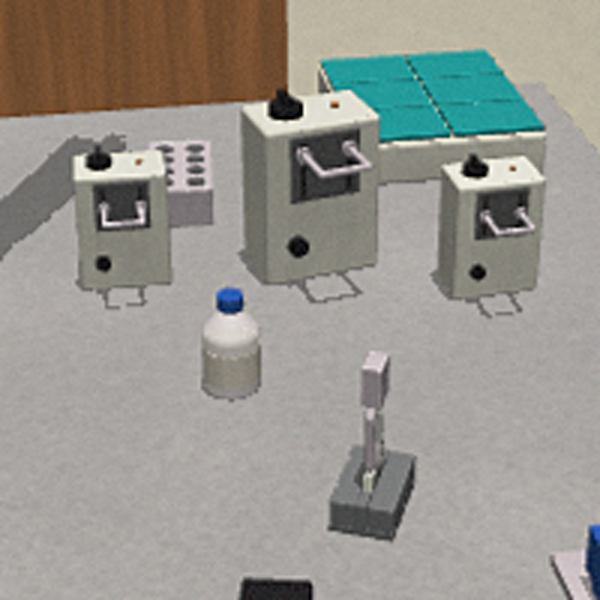

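View pics/scene0.png

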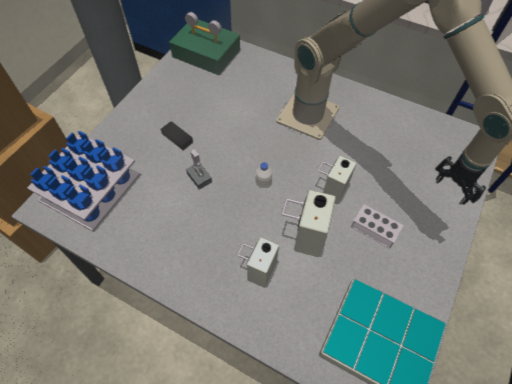

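The target is the large middle box, with its eye facing roughly −y. The hook stands in the holder at about (488, −240). Next I'll measure the geometry.

```bash
python3 - <<'E'
from h import *
d=dict(np.load('pics/side0.npz'));P=cloud(d)
s=dict(np.load('pics/scene0.npz'));S=cloud(s)
# box in side
m=np.zeros((384,512),bool);m[90:190,228:280]=1
Q=P[m];Q=Q[(Q[:,2]>15)&(Q[:,2]<190)&(Q[:,1]<300)&(Q[:,1]>100)]
# robust plane (vertical): line fit in xy
from numpy.random import default_rng
r=default_rng(0);best=0
for _ in range(500):
    a,b=Q[r.integers(len(Q),size=2),:2];t=b-a
    if np.linalg.norm(t)<40: continue
    t/=np.linalg.norm(t);n=np.array([-t[1],t[0]]);e=abs((Q[:,:2]-a)@n);c=(e<2).sum()
    if c>best:best=c;I=e<2
F=Q[I];c=F[:,:2].mean(0);u,sv,vt=np.linalg.svd(F[:,:2]-c);n=vt[1];n*=np.sign(n[1]);t=np.array([n[1],-n[0]])
print('face n(x iso)',n,'ang',np.arctan2(n[1],n[0]),'c',c,best,len(Q))
k=(F[:,:2]-c)@t;print('extent along t',np.percentile(k,[0.5,1,99,99.5]),'z',np.percentile(F[:,2],[1,99]))
# scene top face
T=S[(S[...,2]>185)&(S[...,2]<203)&(S[...,0]>440)&(S[...,0]<610)&(S[...,1]>150)&(S[...,1]<310)]
rect=cv2.minAreaRect(T[:,:2].astype(np.float32));print('top',rect,len(T),np.median(T[:,2]))
print(cv2.boxPoints(rect))
# eye bar points: in front of face
for nm,X in(('side',P),('scene',S)):
    dd=(X[...,:2]-c)@n; kk=(X[...,:2]-c)@t
    mm=(dd<-8)&(dd>-80)&(abs(kk)<60)&(X[...,2]>100)&(X[...,2]<200)
    print(nm,mm.sum());E=np.c_[dd[mm],kk[mm],X[mm][:,2]];print(E[np.argsort(E[:,0])].round(0)[:40].tolist())
# hook, holder
for nm,X in(('side',P),('scene',S)):
    mm=(X[...,0]>430)&(X[...,0]<560)&(X[...,1]>-300)&(X[...,1]<-160)
    H=X[mm&(X[...,2]>28)&(X[...,2]<38)];print(nm,'holder top',cv2.minAreaRect(H[:,:2].astype(np.float32)),cv2.boxPoints(cv2.minAreaRect(H[:,:2].astype(np.float32))).tolist())
    H=X[mm&(X[...,2]>120)];print('tab',len(H),H.mean(0),cv2.minAreaRect(H[:,:2].astype(np.float32)),H[:,2].max())
    H=X[mm&(X[...,2]>42)&(X[...,2]<120)];print('loop',H[np.argsort(H[:,2])].round(0)[::4].tolist())
E
```

```text
face n(x iso) [-0.19599849  0.9806042 ] ang 1.7680719153326623 c [519.73247527 200.89478283] 657 2055
extent along t [-65.69139098 -65.0243571   69.34399747  70.08875898] z [ 16.85718687 189.1501735 ]
top ((518.3082885742188, 243.41238403320312), (141.60670471191406, 92.72085571289062), 12.849356651306152) 1031 194.82555102141941
[[438.96796 272.866  ]
 [459.58798 182.46706]
 [597.6486  213.95877]
 [577.02856 304.35773]]
side 131
[[-68.0, -25.0, 173.0], [-68.0, -28.0, 170.0], [-67.0, -10.0, 170.0], [-67.0, 22.0, 168.0], [-67.0, 29.0, 167.0], [-66.0, 25.0, 171.0], [-66.0, 4.0, 167.0], [-65.0, -6.0, 169.0], [-65.0, 15.0, 169.0], [-65.0, 12.0, 166.0], [-65.0, 5.0, 170.0], [-65.0, 26.0, 167.0], [-65.0, -2.0, 168.0], [-64.0, -16.0, 166.0], [-64.0, 8.0, 166.0], [-64.0, -13.0, 166.0], [-64.0, 12.0, 168.0], [-63.0, 34.0, 168.0], [-63.0, 16.0, 171.0], [-63.0, -5.0, 171.0], [-63.0, -12.0, 172.0], [-62.0, 2.0, 170.0], [-62.0, 9.0, 168.0], [-62.0, 9.0, 172.0], [-62.0, 20.0, 170.0], [-61.0, -15.0, 168.0], [-61.0, -22.0, 166.0], [-61.0, 31.0, 168.0], [-61.0, -8.0, 171.0], [-60.0, -18.0, 169.0], [-
[... 2546 characters left out ...]
9531, -263.1141357421875], [502.1898193359375, -288.84979248046875], [541.78173828125, -203.86688232421875], [486.54095458984375, -178.1312255859375]]
tab 84 [ 497.80850914 -230.57500618  148.06231493] ((494.55401611328125, -232.55245971679688), (34.13460159301758, 19.155160903930664), 62.52954864501953) 165.51867398921968
loop [[499.0, -229.0, 43.0], [486.0, -255.0, 47.0], [493.0, -246.0, 49.0], [485.0, -245.0, 53.0], [503.0, -224.0, 58.0], [501.0, -226.0, 60.0], [495.0, -233.0, 61.0], [488.0, -251.0, 65.0], [487.0, -246.0, 68.0], [501.0, -215.0, 74.0], [489.0, -252.0, 79.0], [491.0, -246.0, 86.0], [502.0, -216.0, 93.0], [503.0, -219.0, 99.0], [504.0, -221.0, 112.0], [502.0, -217.0, 118.0]]
```

```bash
cat >> h.py <<'E'
def go(x,y,z,yaw,cur=None):
    s=ctrl.read_state();p=s['eef_pos'];a=s['tool_rot'][2]
    d=np.array([x,y,z])-p;c,n=np.cos(a),np.sin(a)
    dy=(yaw-a+np.pi)%(2*np.pi)-np.pi
    print('t',round(s['clock'],2),'pos',p.round(1),'rot',s['tool_rot'].round(4),'F',s['force'].round(2),'w',round(s['width'],1),'q',s['qpos'].round(2))
    print('linear',[round(c*d[0]+n*d[1],1),round(n*d[0]-c*d[1],1),round(-d[2],1)],'yaw',round(-dy,4))
E
python3 -c "
from h import *
go(440,130,330,0)"
```

```text
t 1.35 pos [292.5 580.5 256.3] rot [-3.1416e+00 -1.0000e-04  1.1039e+00] F [-0.48  0.15  0.12] w 85.1 q [-1.17  0.63  0.04  1.52 -0.03  1.   -0.02]
linear [np.float64(-335.9), np.float64(334.4), np.float64(-73.7)] yaw 1.1039
```

{"method": "step_arm", "body": {"linear": [[-335,334,-75],[-335,334,-75],[-335,334,-75],[-335,334,-75],[-335,334,-75],[-335,334,-75],[-335,334,-75],[-335,334,-75]], "yaw": [1.1,1.1,1.1,1.1,1.1,1.1,1.1,1.1], "gripper": [1,1,1,1,1,1,1,1]}}

```text
clock: 2.02
eef_pos: [395.4, 265.8, 309.1]
tool_rot: [-3.141, -0.001, 0.098]
force: [2.0, 0.3, 0.3]
width: 85.3
```

```bash
python3 -c "
from h import *
go(440,130,330,0)"
```

```text
t 2.02 pos [395.4 265.8 309.1] rot [-3.1408e+00 -5.0000e-04  9.8100e-02] F [2.02 0.27 0.29] w 85.3 q [-0.92  0.33  0.36  1.92 -0.14  0.91 -0.39]
linear [np.float64(31.1), np.float64(139.5), np.float64(-20.9)] yaw 0.0981
```

{"method": "step_arm", "body": {"linear": [[31,139,-21],[31,139,-21],[31,139,-21],[31,139,-21],[31,139,-21],[31,139,-21]], "yaw": [0.1,0.1,0.1,0.1,0.1,0.1], "gripper": [1,1,1,1,1,1]}}

```text
clock: 2.52
eef_pos: [440.7, 131.8, 329.9]
tool_rot: [-3.141, -0.001, 0.001]
force: [0.1, 0.3, -0.7]
width: 85.5
```

```bash
python3 - <<'E'
from h import *
d=shot('wrist','w1.png');np.savez('pics/w1.npz',**d);go(376,-178,260,-.445)
P=cloud(d)
np.save('pics/P1.npy',P)
E
```

```text
t 2.57 pos [440.3 133.2 329.5] rot [-3.1407e+00  1.0000e-04  3.8000e-03] F [0.47 0.75 0.26] w 85.1 q [-0.69  0.29  0.43  1.93 -0.15  0.96 -0.18]
linear [np.float64(-65.4), np.float64(311.0), np.float64(69.5)] yaw 0.4488
```

View pics/w1.png

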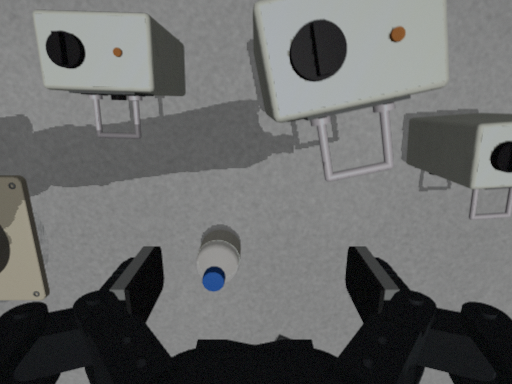

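The picture shows the eye bar clearly, running from about (330,178) to (391,165), with the large box above it.

```bash
python3 - <<'E'
from h import *
d=dict(np.load('pics/w1.npz'));P=cloud(d)
# top face
T=P[(P[...,2]>188)&(P[...,2]<202)&(P[...,0]>440)&(P[...,1]>150)]
print('top z',np.median(T[:,2]))
# front top edge in image: fit by rect of region (top partially cut?)
rect=cv2.minAreaRect(T[:,:2].astype(np.float32));print(rect,cv2.boxPoints(rect).tolist())
for y0,y1,x0,x1 in((150,195,318,400),):
    v,u=np.mgrid[y0:y1,x0:x1];Q=P[y0:y1,x0:x1].reshape(-1,3);uv=np.c_[u.ravel(),v.ravel()]
m=(Q[:,2]>140)&(Q[:,2]<190);Q=Q[m];uv=uv[m]
# bar: near line
n=np.array([-.207,.978]);t=np.array([.978,.207])
k=Q[:,:2]@t;e=Q[:,:2]@n
sel=(e<np.percentile(e,2)+11)
kk=k[sel];ee=e[sel];zz=Q[sel][:,2];u=uv[sel]
mid=(kk>np.median(kk)-20)&(kk<np.median(kk)+20)
A=np.polyfit(Q[sel][mid][:,0],Q[sel][mid][:,1],1);print('bar yaw slope',np.arctan(A[0]),'n angle',np.arctan(A[0])+np.pi/2)
print('bar k',np.percentile(kk,[0,2,50,98,100]),'e',np.percentile(ee[mid],[2,50,98]),'z',np.percentile(zz[mid],[5,25,50,75,95]),mid.sum(),np.std(zz[mid]))
kc=(np.percentile(kk,1)+np.percentile(kk,99))/2;ec=np.median(ee[mid]);print('bar centre xy',kc*t+ec*n)
E
```

```text
top z 194.47347797081986
((514.314697265625, 246.35511779785156), (139.15850830078125, 89.329345703125), 12.003053665161133) [[436.9680480957031, 275.57330322265625], [455.5453186035156, 188.19699096679688], [591.661376953125, 217.13693237304688], [573.0841064453125, 304.51324462890625]]
bar yaw slope 0.20398135898539668 n angle 1.7747776857802933
bar k [522.6069112  523.50616158 554.13456426 584.35979271 585.95551145] e [26.51661307 30.94461625 33.85653732] z [164.78406213 166.46813203 167.27695576 167.92969117 168.69666653] 380 1.228112926859275
bar centre xy [535.50564064 144.96282597]
```

{"method": "step_arm", "body": {"linear": [[-65,311,70],[-65,311,70],[-65,311,70],[-65,311,70],[-65,311,70],[-65,311,70],[-65,311,70],[-65,311,70]], "yaw": [0.45,0.45,0.45,0.45,0.45,0.45,0.45,0.45], "gripper": [0,0,0,0,0,0,0,0]}}

```text
clock: 3.23
eef_pos: [376.4, -179.4, 258.8]
tool_rot: [3.142, 0.0, -0.444]
force: [0.4, 0.5, -0.2]
width: 42.8
```

```bash
python3 - <<'E'
from h import *
d=shot('wrist','w2.png');np.savez('pics/w2.npz',**d);go(376,-178,260,-.445)
E
```

```text
t 3.28 pos [ 374.5 -185.9  258.5] rot [ 3.1369e+00 -1.4000e-03 -4.5270e-01] F [-1.38 -6.34 -0.33] w 42.7 q [-0.06  0.34  0.6   2.13 -0.28  0.74  0.26]
linear [np.float64(-2.1), np.float64(-7.8), np.float64(-1.5)] yaw -0.0077
```

View pics/w2.png

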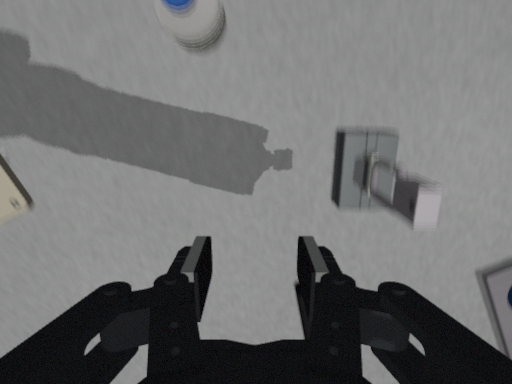

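```bash
python3 - <<'E'
from h import *
d=shot('wrist','w2b.png');d=shot('wrist','w2c.png');np.savez('pics/w2.npz',**d);go(376,-178,260,-.445)
c=d['frame'][110:240,320:450,::-1];cv2.imwrite('pics/w2z.png',cv2.resize(c,None,fx=4.5,fy=4.5,interpolation=cv2.INTER_CUBIC))
P=cloud(d);m=(P[...,0]>430)&(P[...,0]<560)&(P[...,1]>-300)&(P[...,1]<-160)
H=P[m&(P[...,2]>29)&(P[...,2]<37)];print('holder',cv2.minAreaRect(H[:,:2].astype(np.float32)),np.median(H[:,2]))
H=P[m&(P[...,2]>155)];print('tabtop',cv2.minAreaRect(H[:,:2].astype(np.float32)),np.median(H[:,2]),H.mean(0),len(H))
for k in['hook','holder','hook_tab','gate']:
    for r in cams.regions_of('wrist',k)[:2]:print(k,r['conf'],r['pixel'])
E
```

```text
t 3.38 pos [ 376.2 -179.6  258.9] rot [ 3.141e+00  1.200e-03 -4.497e-01] F [-0.14  0.55  0.18] w 42.7 q [-0.07  0.34  0.59  2.13 -0.28  0.74  0.25]
linear [np.float64(-0.9), np.float64(-1.4), np.float64(-1.1)] yaw -0.0047
holder ((490.38165283203125, -231.59457397460938), (89.76763153076172, 60.27000045776367), 63.943931579589844) 33.439225932570025
tabtop ((462.9604797363281, -217.8372344970703), (29.792255401611328, 79.80194854736328), 63.821136474609375) 160.3771273133005 [ 463.5070066  -215.05006598  228.64250955] 2002
hook 0.73 [404.8, 183.2]
holder 0.96 [360.0, 155.6]
hook_tab 0.73 [407.8, 182.5]
```

View pics/w2z.png

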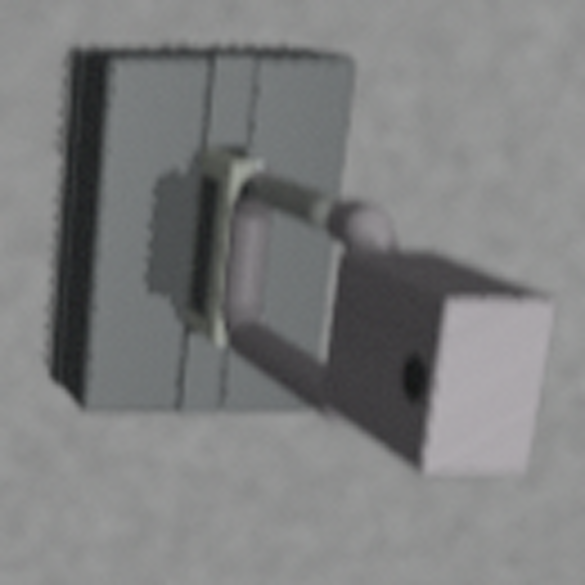

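The rounded nose and the gate are on the upper side of the picture, so hook +x points at about 64° in the world.

```bash
python3 - <<'E'
from h import *
d=dict(np.load('pics/w2.npz'))
P=cloud(d);m=(P[...,0]>430)&(P[...,0]<560)&(P[...,1]>-300)&(P[...,1]<-160)
H=P[m&(P[...,2]>157)&(P[...,2]<166)];H=H[H[:,0]>470];r=cv2.minAreaRect(H[:,:2].astype(np.float32));print('tabtop',r,np.median(H[:,2]),H.mean(0),len(H))
H=P[m&(P[...,2]>29)&(P[...,2]<37)]
go(491.5,-232.5,190,-.454)
E
```

```text
tabtop ((490.2248840332031, -231.25765991210938), (29.811800003051758, 18.925888061523438), 63.47978591918945) 159.48848800989597 [ 490.18437465 -230.70425083  159.44176808] 1024
t 3.58 pos [ 377.5 -176.6  259.4] rot [-3.1408e+00  4.0000e-04 -4.4180e-01] F [ 0.76  0.57 -0.33] w 42.7 q [-0.08  0.34  0.59  2.13 -0.28  0.74  0.25]
linear [np.float64(127.0), np.float64(1.8), np.float64(69.4)] yaw 0.0122
```

{"method": "step_arm", "body": {"linear": [[125,-0.5,40],[125,-0.5,55],[125,-0.5,55],[125,-0.5,55],[125,-0.5,55],[125,-0.5,55]], "yaw": [0.015,0.015,0.015,0.015,0.015,0.015], "gripper": [0,0,0,0,0,0]}}

```text
clock: 4.08
eef_pos: [489.4, -230.4, 204.0]
tool_rot: [3.142, 0.002, -0.459]
force: [-0.8, -0.2, -0.3]
width: 42.7
```

```bash
python3 - <<'E'
from h import *
d=shot('wrist','w3.png')
P=cloud(d);m=(P[...,0]>430)&(P[...,0]<560)&(P[...,1]>-300)&(P[...,1]<-160)
H=P[m&(P[...,2]>157)&(P[...,2]<166)];H=H[H[:,0]>470];r=cv2.minAreaRect(H[:,:2].astype(np.float32));print('tabtop',r,np.median(H[:,2]),H.mean(0),len(H))
go(490.4,-231.3,151,-.461)
E
```

```text
tabtop ((490.91107177734375, -231.72132873535156), (30.48735809326172, 17.902015686035156), 63.26352310180664) 159.65551483638265 [ 491.07635567 -230.91054804  159.66883956] 1563
t 4.13 pos [ 488.9 -230.5  204.6] rot [-3.1413e+00  1.8000e-03 -4.5940e-01] F [-0.35 -0.62  0.34] w 42.9 q [ 0.06  0.59  0.51  1.89 -0.4   0.77  0.33]
linear [np.float64(1.7), np.float64(0.0), np.float64(53.6)] yaw 0.0016
```

View pics/w3.png

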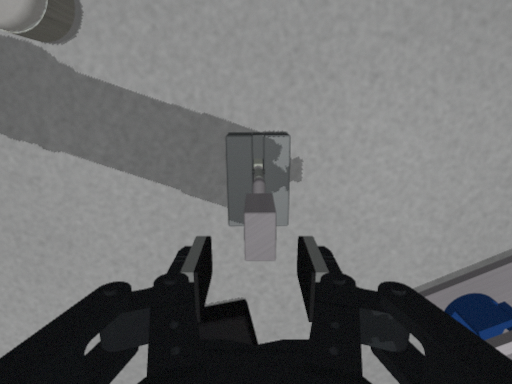

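The tab at (260,228) is centred between the jaws.

{"method": "step_arm", "body": {"linear": [[2,0.5,10],[2,0.5,30],[2,0.5,53],[2,0.5,53],[2,0.5,53],[2,0.5,53]], "yaw": [0.005,0.005,0.005,0.005,0.005,0.005], "gripper": [0,0,0,0,0,0]}}

```text
clock: 4.63
eef_pos: [491.3, -233.5, 152.6]
tool_rot: [-3.141, -0.001, -0.466]
force: [-0.4, -0.1, 1.3]
width: 42.8
```

{"method": "step_arm", "body": {"linear": [[0,0,0],[0,0,0],[0,0,0],[0,0,0],[0,0,0],[0,0,0],[0,0,0],[0,0,0]], "yaw": [0,0,0,0,0,0,0,0], "gripper": [-1,-1,-1,-1,-1,-1,-1,-1]}}

```text
clock: 5.3
eef_pos: [491.8, -233.7, 152.9]
tool_rot: [-3.141, -0.002, -0.466]
force: [-0.9, 1.1, 6.0]
width: 17.0
```

{"method": "step_arm", "body": {"linear": [[0,0,-10],[0,0,-25],[0,0,-45],[0,0,-80],[0,0,-120],[0,0,-140],[0,0,-140],[0,0,-140]], "yaw": [0,0,0,0,0,0,0,0], "gripper": [-1,-1,-1,-1,-1,-1,-1,-1]}}

```text
clock: 5.97
eef_pos: [491.4, -233.4, 292.7]
tool_rot: [-3.141, -0.002, -0.466]
force: [-0.7, 0.2, -4.2]
width: 17.5
```

```bash
python3 - <<'E'
from h import *
d=shot('wrist','w4.png');d=shot('side','s4.png');np.savez('pics/s4.npz',**d)
c=d['frame'][120:280,200:360,::-1];cv2.imwrite('pics/s4z.png',cv2.resize(c,None,fx=3.5,fy=3.5))
go(555,55,300,.208)
E
```

```text
t 6.07 pos [ 490.3 -232.5  290.4] rot [-3.1413e+00  2.8000e-03 -4.6580e-01] F [ 0.65 -0.14 -2.61] w 17.3 q [ 0.    0.49  0.58  1.78 -0.32  0.97  0.25]
linear [np.float64(-71.3), np.float64(-286.0), np.float64(-9.6)] yaw -0.6738
```

View pics/s4z.png

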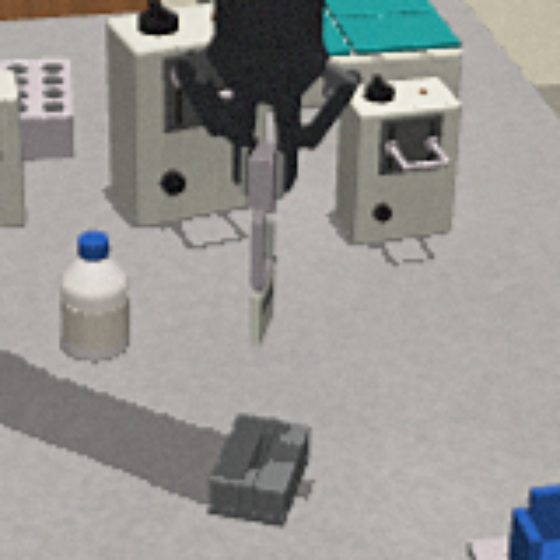

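View pics/w4.png

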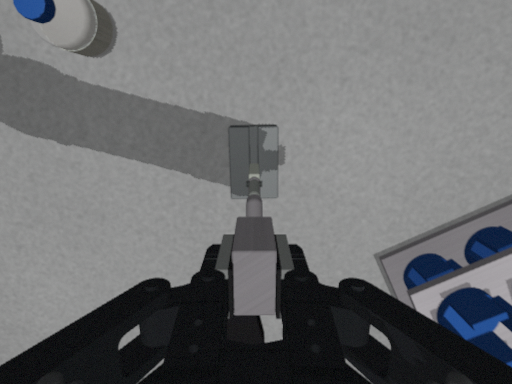

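{"method": "step_arm", "body": {"linear": [[-71,-286,0],[-71,-286,0],[-71,-286,0],[-71,-286,0],[-71,-286,0],[-71,-286,0],[-71,-286,0],[-71,-286,0]], "yaw": [-0.67,-0.67,-0.67,-0.67,-0.67,-0.67,-0.67,-0.67], "gripper": [-1,-1,-1,-1,-1,-1,-1,-1]}}

```text
clock: 6.73
eef_pos: [556.3, 65.3, 288.9]
tool_rot: [-3.134, 0.002, 0.217]
force: [0.3, 0.8, -2.3]
width: 17.0
```

```bash
python3 - <<'E'
from h import *
go(551,70,228.5,.206)
E
```

```text
t 6.73 pos [556.3  65.3 288.9] rot [-3.1344e+00  1.8000e-03  2.1660e-01] F [ 0.25  0.85 -2.27] w 17.0 q [-0.41  0.49  0.37  1.74 -0.22  0.96  0.26]
linear [np.float64(-4.2), np.float64(-5.7), np.float64(60.4)] yaw 0.0106
```

{"method": "step_arm", "body": {"linear": [[-3,-14,20],[-3,-14,40],[-3,-14,60],[-3,-14,60],[-3,-14,60],[-3,-14,60],[-3,-14,60],[-3,-14,60]], "yaw": [0,0,0,0,0,0,0,0], "gripper": [-1,-1,-1,-1,-1,-1,-1,-1]}}

```text
clock: 7.4
eef_pos: [551.2, 66.9, 232.5]
tool_rot: [3.142, -0.002, 0.204]
force: [-0.0, -0.5, -2.8]
width: 17.4
```

```bash
python3 - <<'E'
from h import *
go(551,70,228.5,.206)
D={}
for n in['wrist','scene','side']:
    d=shot(n,n+'5.png');np.savez('pics/%s5.npz'%n,**d)
    D[n]=d
go(551,70,228.5,.206)
f=lambda i,x,y,w,h,s:cv2.resize(i[y:y+h,x:x+w,::-1],None,fx=s,fy=s,interpolation=cv2.INTER_CUBIC)
a=f(D['scene']['frame'],250,170,100,100,4);b=f(D['side']['frame'],220,110,100,100,4)
cv2.imwrite('pics/ab5.png',np.hstack([a,b]))
s=ctrl.read_state()['eef_pos']
P=cloud(D['wrist']);H=P[(abs(P[...,2]-s[2]-7)<5)&(np.hypot(P[...,0]-s[0],P[...,1]-s[1])<30)]
print('tab top',cv2.minAreaRect(H[:,:2].astype(np.float32)),np.median(H[:,2]),len(H))
E
```

```text
t 7.4 pos [551.2  66.9 232.5] rot [ 3.1416e+00 -1.9000e-03  2.0350e-01] F [-0.05 -0.46 -2.77] w 17.4 q [-0.4   0.54  0.35  1.82 -0.25  0.82  0.28]
linear [np.float64(0.4), np.float64(-3.1), np.float64(4.0)] yaw -0.0025
t 7.55 pos [550.9  67.  232.2] rot [-3.1415e+00 -1.3000e-03  2.0390e-01] F [-0.27 -0.22 -4.34] w 17.4 q [-0.4   0.54  0.35  1.82 -0.25  0.82  0.28]
linear [np.float64(0.7), np.float64(-2.9), np.float64(3.7)] yaw -0.0021
tab top ((551.383544921875, 71.30966186523438), (36.93352508544922, 34.03365707397461), 45.86397933959961) 239.23861022645042 3726
```

View pics/ab5.png

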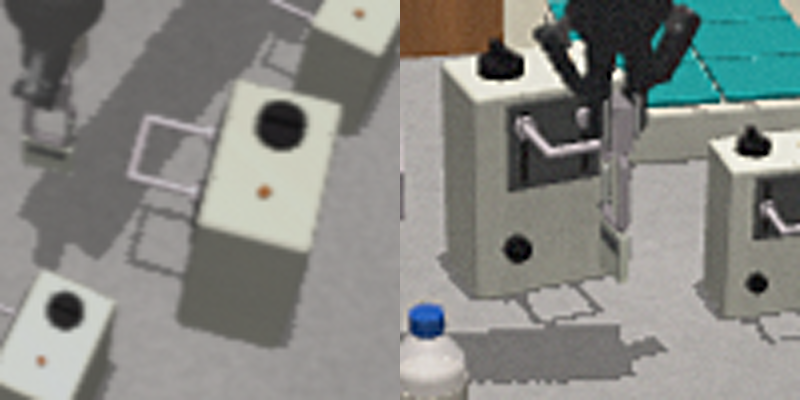

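View pics/wrist5.png

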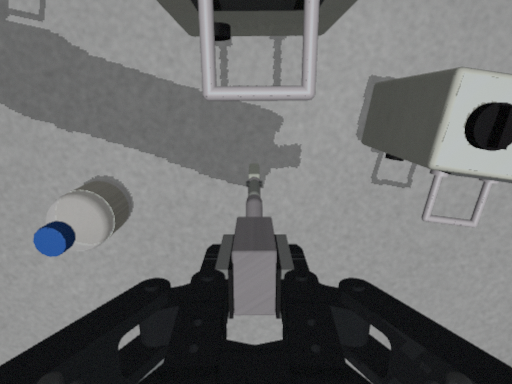

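The wrist view shows the bar across (207–314, 93) and the hook's nose straight below it at column 254, so the hook is well aligned. I'll measure the remaining offsets.

```bash
python3 - <<'E'
from h import *
d=dict(np.load('pics/wrist5.npz'));P=cloud(d)
a=1.777;n=np.array([np.cos(a),np.sin(a)]);t=np.array([n[1],-n[0]])
p=np.array([551,67])
def st(nm,Q):print(nm,'x(n)',np.percentile((Q[:,:2]-p)@n,[5,50,95]).round(1),'y(t)',np.percentile((Q[:,:2]-p)@t,[1,50,99]).round(1),'z',np.percentile(Q[:,2],[5,50,95]).round(1),len(Q))
B=P[82:104,195:325].reshape(-1,3);B=B[(B[:,2]>140)&(B[:,2]<185)];st('bar+corners',B)
M=P[82:104,222:300].reshape(-1,3);M=M[(M[:,2]>140)&(M[:,2]<185)];st('bar mid',M)
A=np.polyfit(M[:,0],M[:,1],1);print('bar ang',np.arctan(A[0])+np.pi/2)
T=P[262:308,240:270].reshape(-1,3);st('tabtop',T)
K=P[200:215,248:260].reshape(-1,3);st('nose',K)
K=P[222:258,240:268].reshape(-1,3);st('tabfront',K)
# lateral of nose
for r in (180,190,205):
    print(r,[(u,P[r,u].round(0).tolist()) for u in range(244,266,2)])
# side cam and scene bar
for nm in('side','scene'):
    d=dict(np.load('pics/%s0.npz'%nm));X=cloud(d);bc=np.array([535.7,144.4])
    e=(X[...,:2]-bc)@n;k=(X[...,:2]-bc)@t;m=(abs(e)<12)&(abs(k)<20)&(abs(X[...,2]-167)<14);st(nm,X[m]+np.r_[p-bc,0])
E
```

```text
bar+corners x(n) [74.9 78.5 82.6] y(t) [-29.2   0.6  32.5] z [165.3 167.5 168.9] 1728
bar mid x(n) [74.8 78.1 81.8] y(t) [-18.8   1.8  23.9] z [165.2 167.6 168.9] 1133
bar ang 1.7807607285393177
tabtop x(n) [nan nan nan] y(t) [nan nan nan] z [nan nan nan] 1380
nose x(n) [nan nan nan] y(t) [nan nan nan] z [nan nan nan] 180
tabfront x(n) [14.7 16.9 17.4] y(t) [-7.6 -1.4  4.6] z [210.4 228.9 239.6] 1008
180 [(244, [541.0, 52.0, -0.0]), (246, [543.0, 53.0, -1.0]), (248, [545.0, 53.0, -1.0]), (250, [543.0, 88.0, 142.0]), (252, [544.0, 89.0, 147.0]), (254, [545.0, 89.0, 146.0]), (256, [546.0, 89.0, 145.0]), (258, [548.0, 88.0, 140.0]), (260, [559.0, 56.0, -1.0]), (262, [561.0, 56.0, -1.0]), (264, [564.0, 57.0, -0.0])]
190 [(244, [543.0, 41.0, 0.0]), (246, [546.0, 41.0, -1.0]), (248, [543.0, 79.0, 135.0]), (250, [543.0, 88.0, 168.0]), (252, [544.0, 89.0, 172.0]), (254, [545.0, 89.0, 172.0]), (256, [546.0, 89.0, 171.0]), (258, [548.0, 89.0, 169.0]), (260, [551.0, 80.0, 134.0]), (262, [564.0, 45.0, -0.0]), (264, [566.0, 45.0, -1.0])]
205 [(244, [547.0, 22.0, -1.0]), (246, [542.0, 85.0, 191.0]), (248, [542.0, 86.0, 193.0]), (250, [543.0, 87.0, 195.0]), (252, [544.0, 87.0, 195.0]), (254, [545.0, 88.0, 195.0]), (256, [547.0, 88.0, 194.0]), (258, [548.0, 88.0, 195.0]), (260, [549.0, 88.0, 194.0]), (262, [550.0, 87.0, 192.0]), (264, [570.0, 28.0, 1.0])]
side x(n) [-8.2 -4.  -0.1] y(t) [-19.   -1.   17.6] z [162.7 168.5 171.6] 27
scene x(n) [-6.7 -3.2  0.3] y(t) [-19.    3.2  18.2] z [165.2 167.7 173.1] 27
```

{"method": "step_arm", "body": {"linear": [[1,-10,4.5],[3,-20,4.5],[3,-30,4.5],[3,-40,4.5],[3,-45,4.5],[3,-45,4.5],[3,-45,4.5],[3,-45,4.5]], "yaw": [0,0,0,0,0,0,0,0], "gripper": [-1,-1,-1,-1,-1,-1,-1,-1]}}

```text
clock: 8.22
eef_pos: [544.4, 111.2, 227.1]
tool_rot: [3.141, -0.0, 0.204]
force: [-0.5, -0.1, -2.8]
width: 16.8
```

```bash
python3 - <<'E'
from h import *
d=shot('wrist','wrist6.png');go(0,0,0,.206)
E
```

```text
t 8.27 pos [544.5 111.  227.1] rot [ 3.141e+00 -1.000e-04  2.031e-01] F [ 0.18 -0.62 -2.64] w 17.1 q [-0.48  0.55  0.35  1.82 -0.25  0.81  0.2 ]
linear [np.float64(-555.7), np.float64(-1.1), np.float64(227.1)] yaw -0.0029
```

View pics/wrist6.png

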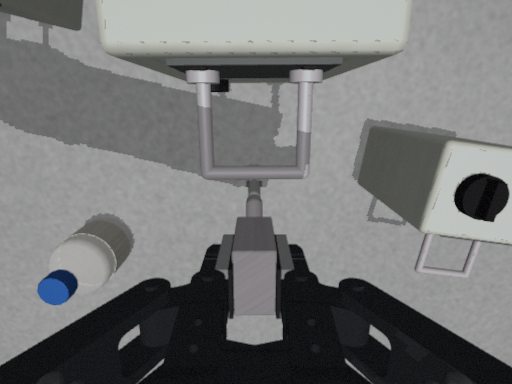

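The hook is now laterally centred on the bar. I'll advance slowly to feel for it.

{"method": "step_arm", "body": {"linear": [[0,-1,0],[0,-2,0],[0,-3,0],[0,-4,0],[0,-5,0],[0,-6,0],[0,-7,0],[0,-7,0]], "yaw": [0,0,0,0,0,0,0,0], "gripper": [-1,-1,-1,-1,-1,-1,-1,-1]}}

```text
clock: 8.93
eef_pos: [543.0, 118.1, 227.0]
tool_rot: [3.141, -0.0, 0.204]
force: [-0.1, -1.4, -2.8]
width: 17.3
```

{"method": "step_arm", "body": {"linear": [[0,-0.5,0],[0,-1,0],[0,-1.5,0],[0,-2,0],[0,-2,0],[0,-2,0]], "yaw": [0,0,0,0,0,0], "gripper": [-1,-1,-1,-1,-1,-1]}}

```text
clock: 9.43
eef_pos: [542.5, 120.4, 226.9]
tool_rot: [3.141, 0.0, 0.204]
force: [1.3, -2.2, -4.1]
width: 17.4
```

{"method": "step_arm", "body": {"linear": [[0,-0.5,0],[0,-1,0],[0,-1.5,0],[0,-2,0],[0,-2,0],[0,-2,0]], "yaw": [0,0,0,0,0,0], "gripper": [-1,-1,-1,-1,-1,-1]}}

```text
clock: 9.93
eef_pos: [542.1, 122.6, 227.0]
tool_rot: [-3.142, 0.0, 0.204]
force: [0.9, -3.0, -4.6]
width: 17.1
```

Contact came at y≈118 with a soft 2–3 N, as expected of the sprung gate. I'll continue gently.

{"method": "step_arm", "body": {"linear": [[0,-0.7,0],[0,-1.4,0],[0,-2.1,0],[0,-2.8,0],[0,-3,0],[0,-3,0]], "yaw": [0,0,0,0,0,0], "gripper": [-1,-1,-1,-1,-1,-1]}}

```text
clock: 10.43
eef_pos: [541.5, 125.4, 227.1]
tool_rot: [3.142, 0.0, 0.204]
force: [-0.7, -2.6, -2.6]
width: 17.3
```

{"method": "step_arm", "body": {"linear": [[0,-0.7,0],[0,-1.4,0],[0,-2.1,0],[0,-2.8,0],[0,-3,0],[0,-3,0]], "yaw": [0,0,0,0,0,0], "gripper": [-1,-1,-1,-1,-1,-1]}}

```text
clock: 10.93
eef_pos: [541.1, 128.4, 227.1]
tool_rot: [3.141, -0.0, 0.204]
force: [1.5, -3.1, -2.0]
width: 16.9
```

{"method": "step_arm", "body": {"linear": [[0,-0.5,0],[0,-1,0],[0,-1.5,0],[0,-2,0],[0,-2,0],[0,-2,0]], "yaw": [0,0,0,0,0,0], "gripper": [-1,-1,-1,-1,-1,-1]}}

```text
clock: 11.43
eef_pos: [540.6, 130.4, 227.0]
tool_rot: [3.142, -0.0, 0.204]
force: [1.3, -3.8, -2.2]
width: 17.1
```

{"method": "step_arm", "body": {"linear": [[0,-0.5,0],[0,-1,0],[0,-1.5,0],[0,-2,0],[0,-2,0],[0,-2,0]], "yaw": [0,0,0,0,0,0], "gripper": [-1,-1,-1,-1,-1,-1]}}

```text
clock: 11.93
eef_pos: [540.0, 132.4, 226.9]
tool_rot: [-3.142, 0.0, 0.204]
force: [2.2, -3.8, -3.0]
width: 16.9
```

{"method": "step_arm", "body": {"linear": [[0,-0.5,0],[0,-1,0],[0,-1.5,0],[0,-2,0],[0,-2,0],[0,-2,0]], "yaw": [0,0,0,0,0,0], "gripper": [-1,-1,-1,-1,-1,-1]}}

```text
clock: 12.43
eef_pos: [539.6, 134.4, 226.9]
tool_rot: [-3.141, 0.0, 0.204]
force: [1.8, -3.8, -2.1]
width: 17.1
```

{"method": "step_arm", "body": {"linear": [[0,-0.5,0],[0,-1,0],[0,-1.5,0],[0,-2,0],[0,-2,0],[0,-2,0]], "yaw": [0,0,0,0,0,0], "gripper": [-1,-1,-1,-1,-1,-1]}}

```text
clock: 12.93
eef_pos: [539.2, 136.3, 226.9]
tool_rot: [-3.142, 0.0, 0.204]
force: [1.0, -3.7, -2.9]
width: 16.9
```

{"method": "step_arm", "body": {"linear": [[0,-0.5,0],[0,-1,0],[0,-1.5,0],[0,-2,0],[0,-2,0],[0,-2,0]], "yaw": [0,0,0,0,0,0], "gripper": [-1,-1,-1,-1,-1,-1]}}

```text
clock: 13.43
eef_pos: [538.8, 138.2, 226.9]
tool_rot: [-3.142, 0.0, 0.204]
force: [1.7, -4.8, -4.2]
width: 17.2
```

```bash
python3 - <<'E'
from h import *
d=shot('wrist','wrist7.png');e=shot('scene','scene7.png');go(0,0,0,.206)
f=lambda i,x,y,w,h,s:cv2.resize(i[y:y+h,x:x+w,::-1],None,fx=s,fy=s,interpolation=cv2.INTER_CUBIC)
cv2.imwrite('pics/ab7.png',np.hstack([f(d['frame'],200,150,120,100,3.9),f(e['frame'],250,180,80,100,3.9)]))
E
```

```text
t 13.53 pos [538.8 138.2 226.9] rot [-3.1415e+00  2.0000e-04  2.0400e-01] F [ 0.24 -5.   -3.93] w 17.0 q [-0.53  0.55  0.35  1.82 -0.25  0.81  0.15]
linear [np.float64(-555.6), np.float64(26.2), np.float64(226.9)] yaw -0.002
```

View pics/ab7.png

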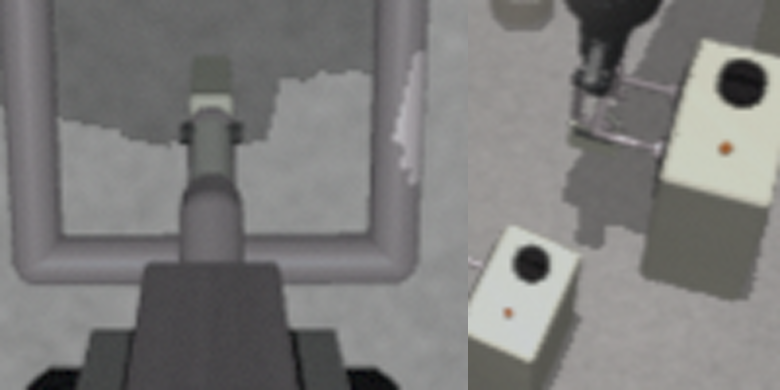

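The bar now lies behind the nose, inside the loop, with about 5 N of spring force. Now I'll lower gently.

{"method": "step_arm", "body": {"linear": [[0,0,1],[0,0,2.5],[0,0,4],[0,0,5.5],[0,0,7],[0,0,8],[0,0,8],[0,0,8]], "yaw": [0,0,0,0,0,0,0,0], "gripper": [-1,-1,-1,-1,-1,-1,-1,-1]}}

```text
clock: 14.2
eef_pos: [538.8, 139.1, 219.1]
tool_rot: [-3.141, -0.0, 0.205]
force: [-0.9, -0.0, -1.8]
width: 17.2
```

{"method": "step_arm", "body": {"linear": [[0,0,1],[0,0,2],[0,0,3],[0,0,4],[0,0,5],[0,0,6],[0,0,6],[0,0,6]], "yaw": [0,0,0,0,0,0,0,0], "gripper": [-1,-1,-1,-1,-1,-1,-1,-1]}}

```text
clock: 14.87
eef_pos: [538.8, 138.2, 212.9]
tool_rot: [-3.142, 0.0, 0.204]
force: [0.0, -0.9, -2.6]
width: 17.1
```

{"method": "step_arm", "body": {"linear": [[0,0,0.5],[0,0,1],[0,0,1.5],[0,0,2],[0,0,2.5],[0,0,3],[0,0,3],[0,0,3]], "yaw": [0,0,0,0,0,0,0,0], "gripper": [-1,-1,-1,-1,-1,-1,-1,-1]}}

```text
clock: 15.53
eef_pos: [538.8, 138.2, 209.9]
tool_rot: [-3.142, 0.0, 0.204]
force: [0.7, -0.3, -2.9]
width: 16.8
```

{"method": "step_arm", "body": {"linear": [[0,-0.5,0.3],[0,-1,0.6],[0,-1.5,0.9],[0,-2,1.2],[0,-2.5,1.5],[0,-3,2],[0,-3,2]], "yaw": [0,0,0,0,0,0,0], "gripper": [-1,-1,-1,-1,-1,-1,-1]}}

```text
clock: 16.12
eef_pos: [538.2, 141.3, 207.9]
tool_rot: [-3.141, 0.0, 0.204]
force: [-0.1, -0.5, -2.8]
width: 17.1
```

{"method": "step_arm", "body": {"linear": [[0,0,0.3],[0,0,0.6],[0,0,1],[0,0,1],[0,0,1]], "yaw": [0,0,0,0,0], "gripper": [-1,-1,-1,-1,-1]}}

```text
clock: 16.53
eef_pos: [538.3, 141.1, 207.0]
tool_rot: [-3.142, 0.0, 0.204]
force: [-0.1, 0.4, -1.8]
width: 17.2
```

{"method": "step_arm", "body": {"linear": [[0,0,0.3],[0,0,0.6],[0,0,0.6],[0,0,0.6]], "yaw": [0,0,0,0], "gripper": [-1,-1,-1,-1]}}

```text
clock: 16.87
eef_pos: [538.3, 141.1, 206.6]
tool_rot: [-3.142, -0.0, 0.204]
force: [-0.6, -0.0, -1.3]
width: 17.3
```

{"method": "step_arm", "body": {"linear": [[0,0,0.3],[0,0,0.6],[0,0,0.6],[0,0,0.6]], "yaw": [0,0,0,0], "gripper": [-1,-1,-1,-1]}}

```text
clock: 17.2
eef_pos: [538.4, 141.1, 206.3]
tool_rot: [-3.141, -0.0, 0.204]
force: [-1.9, -0.6, 5.5]
width: 17.5
```

The weight is taken up: Fz went from −2.8 to +5.5 N, and the implied bar height of 164.0 mm matches the vision estimate. I'll ease off and release.

{"method": "step_arm", "body": {"linear": [[0,0,-0.4],[0,0,-0.4],[0,0,-0.4],[0,0,-0.4]], "yaw": [0,0,0,0], "gripper": [-1,-1,-1,-1]}}

```text
clock: 17.53
eef_pos: [538.3, 141.1, 206.3]
tool_rot: [-3.142, -0.0, 0.204]
force: [-1.6, -0.2, 4.6]
width: 17.0
```

```bash
python3 - <<'E'
from h import *
go(0,0,0,.204)
d=shot('wrist','wrist8.png');e=shot('side','side8.png');go(0,0,0,.206)
f=lambda i,x,y,w,h,s:cv2.resize(i[y:y+h,x:x+w,::-1],None,fx=s,fy=s,interpolation=cv2.INTER_CUBIC)
cv2.imwrite('pics/ab8.png',np.hstack([f(d['frame'],200,150,120,100,3.9),f(e['frame'],230,100,80,100,3.9)]))
E
```

```text
t 17.53 pos [538.3 141.1 206.3] rot [-3.1416e+00 -2.0000e-04  2.0400e-01] F [-1.65 -0.24  4.57] w 17.0 q [-0.53  0.58  0.34  1.84 -0.27  0.76  0.16]
linear [np.float64(-555.8), np.float64(29.2), np.float64(206.3)] yaw -0.0
t 17.63 pos [538.4 141.1 206.3] rot [-3.1416e+00 -2.0000e-04  2.0390e-01] F [-2.41 -0.44  5.04] w 17.1 q [-0.53  0.58  0.34  1.84 -0.27  0.76  0.16]
linear [np.float64(-555.8), np.float64(29.2), np.float64(206.3)] yaw -0.0021
```

View pics/ab8.png

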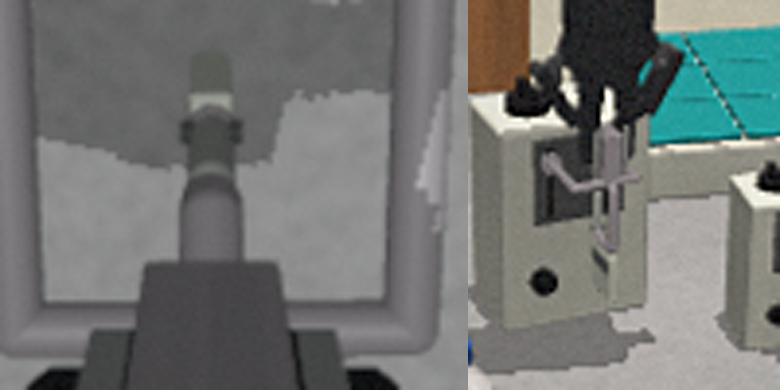

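Both views show the bar in the loop with the crown on it and the gate in line under the nose (shut). Opening.

{"method": "step_arm", "body": {"linear": [[0,0,0],[0,0,0],[0,0,0],[0,0,0],[0,0,0],[0,0,0],[0,0,0],[0,0,0]], "yaw": [0,0,0,0,0,0,0,0], "gripper": [-0.55,-0.5,-0.45,-0.4,-0.3,-0.2,-0.1,-0.1]}}

```text
clock: 18.3
eef_pos: [538.3, 141.2, 206.2]
tool_rot: [-3.142, 0.0, 0.204]
force: [-0.4, 0.8, -0.2]
width: 38.4
```

```bash
python3 - <<'E'
from h import *
d=shot('wrist','wrist9.png');e=shot('side','side9.png');go(0,0,0,.206)
f=lambda i,x,y,w,h,s:cv2.resize(i[y:y+h,x:x+w,::-1],None,fx=s,fy=s,interpolation=cv2.INTER_CUBIC)
cv2.imwrite('pics/ab9.png',np.hstack([f(d['frame'],170,150,170,170,2.3),f(e['frame'],230,100,80,80,4.8875)]))
E
```

```text
t 18.4 pos [538.2 141.1 206.2] rot [-3.1416 -0.      0.204 ] F [0.32 0.36 0.24] w 38.1 q [-0.53  0.58  0.34  1.84 -0.27  0.76  0.16]
linear [np.float64(-555.7), np.float64(29.2), np.float64(206.2)] yaw -0.002
```

View pics/ab9.png

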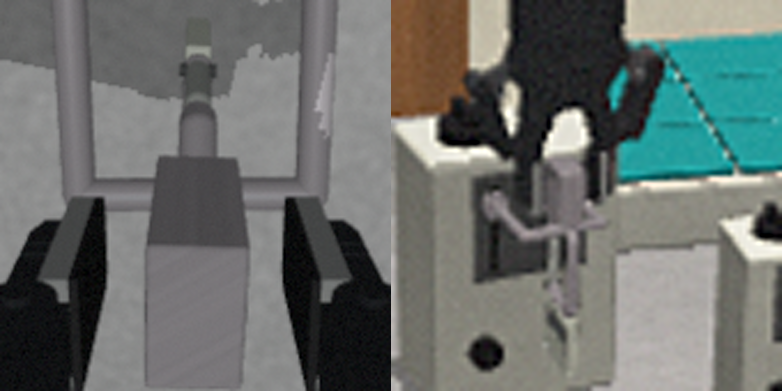

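The hook hangs free between the open fingers. I'll retreat straight up.

{"method": "step_arm", "body": {"linear": [[0,0,-5],[0,0,-15],[0,0,-30],[0,0,-50],[0,0,-75],[0,0,-100],[0,0,-120],[0,0,-120]], "yaw": [0,0,0,0,0,0,0,0], "gripper": [-0.1,-0.1,-0.1,-0.1,-0.1,-0.1,-0.1,-0.1]}}

```text
clock: 19.07
eef_pos: [540.7, 141.2, 331.5]
tool_rot: [-3.141, -0.009, 0.204]
force: [0.3, 0.2, 0.5]
width: 38.5
```

{"method": "step_arm", "body": {"linear": [[0,0,0],[0,0,0],[0,0,0],[0,0,0],[0,0,0],[0,0,0],[0,0,0],[0,0,0]], "yaw": [0,0,0,0,0,0,0,0], "gripper": [-0.1,-0.1,-0.1,-0.1,-0.1,-0.1,-0.1,-0.1]}}

```text
clock: 19.73
eef_pos: [538.2, 141.1, 326.0]
tool_rot: [3.142, 0.0, 0.204]
force: [0.5, 0.9, 0.4]
width: 38.5
```

```bash
python3 - <<'E'
from h import *
tp=[]
a=1.777;n=np.array([np.cos(a),np.sin(a)]);t=np.array([n[1],-n[0]])
for i in range(6):
    d=cams.get_image('wrist');P=cloud(d)
    H=P[(P[...,2]>200)&(P[...,2]<222)&(abs(P[...,0]-538)<40)&(abs(P[...,1]-143)<40)]
    if len(H):
        q=np.nanmedian(H,0);e=(q[:2]-[535.7,144.4]);tp.append([e@n,e@t,q[2],len(H)])
print(np.round(tp,1))
d=shot('wrist','wrist10.png');e=shot('side','side10.png');go(0,0,0,.206)
f=lambda i,x,y,w,h,s:cv2.resize(i[y:y+h,x:x+w,::-1],None,fx=s,fy=s,interpolation=cv2.INTER_CUBIC)
cv2.imwrite('pics/ab10.png',np.hstack([f(d['frame'],140,150,220,220,1.8),f(e['frame'],230,100,80,80,4.95)]))
E
```

```text
[[-9.000e-01  9.000e-01  2.131e+02  9.290e+02]
 [-9.000e-01  8.000e-01  2.130e+02  9.290e+02]
 [-9.000e-01  8.000e-01  2.131e+02  9.290e+02]
 [-1.000e+00  7.000e-01  2.131e+02  9.310e+02]
 [-1.000e+00  7.000e-01  2.131e+02  9.320e+02]
 [-1.100e+00  7.000e-01  2.131e+02  9.300e+02]]
t 20.13 pos [538.2 141.1 326.2] rot [-3.1415  0.      0.204 ] F [-0.1  -0.36  0.23] w 38.4 q [-0.58  0.44  0.4   1.7  -0.19  1.04  0.09]
linear [np.float64(-555.7), np.float64(29.2), np.float64(326.2)] yaw -0.002
```

View pics/ab10.png

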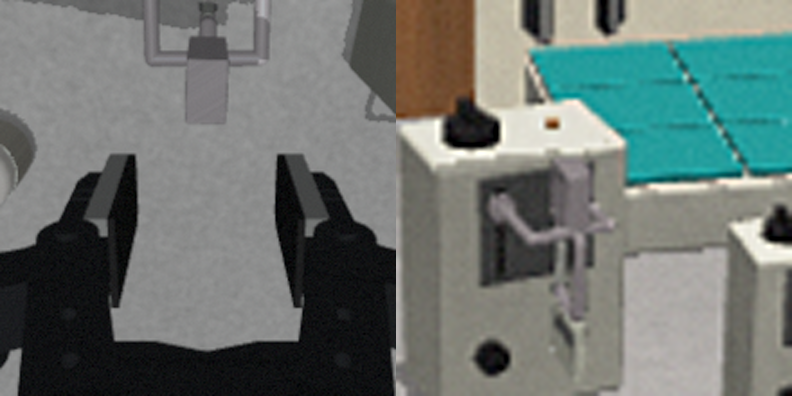

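The hook hangs upright and still. The tab top is 213 mm up, which puts the crown at about 164 mm, and the gripper is well clear. Handing in.

```bash
python3 -c "
from h import *
print(ctrl.finish_job())"
```

```text
the job is handed in; nothing more can be done
None
```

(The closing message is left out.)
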